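# Swing the inspection loupe over the blue watch

## Robot

A 6-joint arm with a two-finger parallel gripper is mounted at the origin on the work surface. World frame = base frame: x ahead of the robot, y to its left, z up, the work surface at z = 0. Lengths are in m, angles in degrees, forces in N, time in s.
With the tool pointing down it reaches from about 0.4 to 0.825 m from the base axis. Payload 7 kg.
Tool frame: the origin (TCP) lies on the centre line of the jaws, within the pads' length; the fingertips stand robot.tcp_to_tips ahead of it and the grasp point (between the pads) is the TCP (robot.tcp_to_tips is the distance from the TCP to the fingertips, in m); z points along the fingers, y is the direction in which the jaws open and shut (so a half turn about z gives the same grasp; the last joint's range is limited). The gripper opens to 85 mm and grips with 20 to 120 N. Pads are 22 mm wide; open, the fingers measure 114 mm over their backs; the gripper's body (76 mm by 85 mm) begins 54 mm behind the grasp point. The pads swing forward as they close: fully open they stand 13 mm farther back than shut.
Start: joints at [91.622, 20.546, 0.682, 0, -70.136, -16.507], TCP at [0.173, 0.652, 0.25] pointing down, gripper open.
Joint ranges: [-176.03, 176.03], [-82.01, 121.73], [-58.28, 71.71], [-173.87, 95.51], [-174.79, -0.11], [-173.66, 173.66]. Speed limits (degrees/s): [136.94, 136.94, 172.46, 180, 180, 180].

## Interface

Orientations are given as [roll, pitch, yaw] about the fixed x, y, z axes, in that order (R = Rz(yaw) Ry(pitch) Rx(roll)).
In Python, from bench import robot gives the robot as it stands.
- The arm moves only by the shell command python3 -m handwheel 'ROWS'. ROWS is JSON, a list of rows, each a list of 7 numbers: the closure, from 0 (fully open) to 1 (shut), then the shift along the world's x, y, z in m, then the turn, a rotation vector about the world's x, y, z in rad. A call has 1 to 20 rows; each row is the pose to reach, as a shift and turn from the pose commanded when the call began; what a row does not reach only later rows make up. A row lasts 1/12 s, in which the tool goes at most 41.7 mm and 7.16 degrees, less where a joint would pass 70% of its speed; a pose out of reach is approached as far as the arm can. A call with a gripper value outside its range is refused whole. The fingers move at their own pace and stop on an object; the grip force is fixed at half the most. Time passes only in rows, so rows that repeat a pose let the fingers close. It gives the time, the measured TCP pose, the force and the opening at its end, in the units of the state.
- robot.get_obs(): the state, without advancing time (a new reading comes with each control period).
- robot.camera(name): name is "side" or "top"; returns a dict with "img" (400x640x3 uint8, blue, green, red), "fx", "fy", "cx", "cy" (pixels), "R" (3x3) and "t" (3): a world point X has camera coordinates R X + t. Camera axes: x right, y down, z forward; pixel columns grow to the right and rows downward; lengths in m; the calibration is good to about 2 mm. A picture is of the moment at which its call begins. There is no depth.
- robot.finish_job(): hands the job in, once; it reports no verdict.
Trained networks look in a picture, given as the dict that the camera call returned (one of the last four; its "shot" number tells which), for a name from the list of things; names that differ only in an ending like _2 or _b are one class to them, and where a whole thing is asked for, a point or a joint stands for the part that bears it (a point fixed in the world has none). Each returns a list of dicts, best first, with "confidence" (0 to 1); they miss things now and then, are a little off and sometimes report something else, mostly with a low value. They report only what shows in the picture. A call takes as long as a camera call. They do not tell look-alikes from the thing itself.
- robot.search_frame(target, picture): "xyz" ([x, y, z] in m, in world coordinates, good to about 4 mm: the middle of the surface that is visible of it).
The state is a dict: "time_s": time; "joint_positions": joint angles; "dq": joint speeds; "joint_efforts": joint torques, N m; "position": TCP position; "orientation": TCP orientation; "contact_force": force on the tool from outside, world axes, zero at the start; "ft_torque": the same for the moment, N m; "grip_width": finger opening in m.
Only numpy, scipy, OpenCV 4.12 (cv2) and the standard library are available. Lean on these libraries where they do the work, as an engineer would, in place of code of your own. Each camera call takes 0.05 s, during which the arm holds its last target. There are 200 camera calls.

## Task

On the watchmaker's stand, pull the red spring plunger knob up, swing the loupe arm round to the hole that brings the loupe over the watch with the blue dial, and let the plunger snap fully home there. Do not shift the blue watch, and let go of the knob.

Things in the scene. Friction and masses are not known exactly. Their poses are not given: they have to be found in the camera images.
- knob (a point): Centre of the top of the red plunger knob: upright cylinder, 26 mm in diameter, 36 mm tall, its top 122 mm above the bench when home. It stands on the grey loupe arm (22 mm wide, top 78 mm above the bench; 8 mm gap under the knob, half filled by a brass collar 22 mm wide). It turns freely on its stem: grip it in any finger direction; the gripper need not turn with the arm.
- loupe (a point): Centre of the lower rim of the black loupe tube (52 mm in diameter, from 58 to 96 mm above the bench) at the arm's free end. The arm turns lightly about a vertical pivot (cap top 82 mm above the bench). Pivot, knob and loupe lie on one horizontal line in that order: knob 100 mm, loupe 205 mm from the pivot.
- watch_blue: Watch with a blue dial, face up in a loose round aluminium holder, 62 mm in diameter, 23 mm tall; origin: centre of its underside, z up. It stands about 205 mm from the pivot, about 45 degrees left or right of the arm's starting direction, in line with a side hole. A cream-dialled watch stands on the other side, a black one under the loupe at the start.
- plunger (a joint): Height in m to which knob and pin are pulled: 0 home in a hole (arm locked), about 0.016 pin resting on the plate, 0.025 upper stop; raise 0.018 to 0.024 to turn the arm. Spring: 6 N at 0 to 11 N at the stop. Plate under the arm has 3 holes 100 mm from the pivot: the middle one (start) and one 45 degrees each side. Funnel mouths: the pin slides in if released within 8 mm of the centre.
Things that resemble listed ones, but are neither listed nor needed, are in the scene too. What is shaped like the watch_blue but green or turquoise is not meant.

How it is judged (in metres and radians):
On the way, in this order (a step that is already met when the one before it is completed fails the run):
1. the plunger is pulled up clear of the plate (value of joint plunger above 0.015 m), for 0.1 s.
2. the plunger is home in the hole with the loupe over the blue watch (value of joint plunger below 0.003 m and horizontal distance between loupe and watch_blue below 0.025 m), for 0.2 s.
At the end, for the whole second after the job is handed in: The plunger is home (within 3 mm), the loupe's centre is within 25 mm, seen from above, of the centre of the blue watch, and the blue watch lies still within 15 mm of where it started (all of step 2 and distance of watch_blue from where it was at the start of the episode below 0.015 m and linear speed of watch_blue below 0.02 m/s); the robot touches nothing.
It also fails if it takes over 35 s, if anything falls off the work surface, if the arm or the gripper's body presses on something with over 40 N, if the wrist force passes 120 N, or if a joint passes its speed limit or range.

## Working session

There is one attempt and no reset: what is moved stays moved. The work goes in short steps, Python scripts to look and compute and a shell command to move; the robot and the scene stay as the last step left them, time stands still between calls to the robot, and variables do not carry over. Pictures are saved under pics/ and viewed, on a budget of 10 in all, crops included, one or two more only if the job needs it, and the job is handed in when it is done.

```bash
mkdir -p pics; python3 - <<'E'
from bench import robot
import cv2
o=robot.get_obs();print(o['time_s'],o['position'],o['orientation'],o['grip_width'],robot.tcp_to_tips)
for n in('top','side'):
    c=robot.camera(n);cv2.imwrite(f'pics/{n}0.png',c['img'])
    for t in('knob','loupe','watch_blue'):
        print(n,t,[(d['confidence'],[round(v,4) for v in d['xyz']],[round(float(v)) for v in (lambda p:(c['fx']*p[0]/p[2]+c['cx'],c['fy']*p[1]/p[2]+c['cy']))(c['R']@d['xyz']+c['t'])]) for d in robot.search_frame(t,c)])
E
```

```text
0.0 [0.17329324 0.65189579 0.24936486] [ 1.79904127e+02 -8.93827411e-03 -1.48912288e+01] 0.08514413332307555 0.019
top knob [(0.54, [0.5847, 0.0654, 0.1185], [283, 211])]
top loupe [(0.93, [0.5997, 0.0578, 0.0743], [288, 208])]
top watch_blue [(0.94, [0.6876, -0.1078, 0.0182], [364, 177]), (0.64, [0.5475, -0.1902, 0.0248], [401, 239]), (0.63, [0.5762, -0.0825, 0.0204], [352, 225]), (0.62, [0.6681, -0.2345, 0.0231], [420, 186]), (0.55, [0.4493, -0.1672, 0.0225], [391, 284])]
side knob [(0.67, [0.5834, 0.078, 0.1154], [318, 215])]
side loupe []
side watch_blue [(0.9, [0.6696, -0.2278, 0.0173], [315, 151]), (0.8, [0.5499, -0.1807, 0.0242], [358, 167]), (0.79, [0.447, -0.1542, 0.0222], [400, 181]), (0.72, [0.5779, -0.0805, 0.0244], [338, 193]), (0.6, [0.6958, -0.0939, 0.0236], [290, 182])]
```

View pics/top0.png

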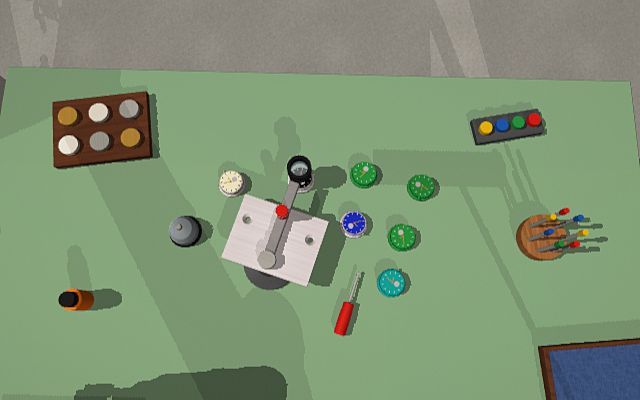

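View pics/side0.png

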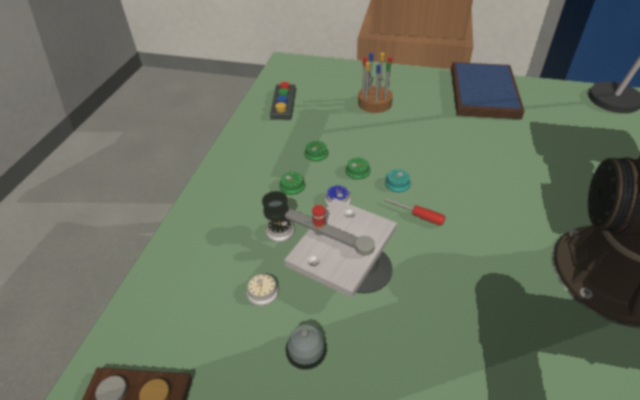

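The top view shows the red knob at (282,211), the pivot at (267,258), the loupe at (299,170) and a hole on each side at (247,219) and (309,240). These could be mistaken for the blue watch:
- **Green watches:** (364,175), (421,187) and (402,237).
- **Turquoise watch:** (391,283).
- **Blue dial:** (354,223). This is the one I choose, as it also lines up with the right-hand hole.

Other red things are the screwdriver at (345,318) and a red button at (534,119). The red cylinder on the arm is the knob.

```bash
cat > h.py <<'E'
from bench import robot
import cv2, numpy as np
def ray(c,u,v,z):
    R=np.array(c['R']);t=np.array(c['t']);C=-R.T@t
    d=R.T@np.array([(u-c['cx'])/c['fx'],(v-c['cy'])/c['fy'],1]);return C+d*(z-C[2])/d[2]
def blob(c,lo,hi,box):
    h=cv2.cvtColor(c['img'],cv2.COLOR_BGR2HSV);m=cv2.inRange(h,lo,hi)
    if lo[0]==0: m|=cv2.inRange(h,(172,lo[1],lo[2]),(180,255,255))
    x0,y0,x1,y1=box;k=np.zeros_like(m);k[y0:y1,x0:x1]=m[y0:y1,x0:x1]
    n,_,s,ce=cv2.connectedComponentsWithStats(k);i=1+np.argmax(s[1:,4]);return ce[i],s[i]
E
python3 - <<'E'
from h import *
c=robot.camera('top');s=robot.camera('side')
for n,c_,kb,bb in(('top',c,(265,195,300,228),(335,205,375,245)),('side',s,(305,195,335,232),(322,180,356,215))):
    k,ks=blob(c_,(0,130,60),(8,255,255),kb);b,bs=blob(c_,(112,120,50),(130,255,255),bb)
    zk=.118 if n=='top' else .107
    print(n,k,ks,ray(c_,*k,zk),b,bs,ray(c_,*b,.022))
print('pivot',ray(c,267,258,.082),ray(s,365,244,.082),'loupe',ray(c,299,166,.096),'hole',ray(c,309,240,.058),'cam',-np.array(c['R']).T@c['t'],-np.array(s['R']).T@s['t'])
cv2.imwrite('pics/crop.png',np.hstack([cv2.resize(c['img'][150:280,225:375],None,fx=2.6,fy=2.6,interpolation=2),cv2.resize(s['img'][140:270,255:405],None,fx=2.6,fy=2.6,interpolation=2)]))
E
```

```text
top [281.72535211 211.1971831 ] [276 204  13  15 142] [0.58405638 0.06762625 0.118     ] [353.88054608 222.39931741] [343 212  22  22 293] [ 0.58226281 -0.08571514  0.022     ]
side [318.41818182 210.23636364] [313 205  12  11 110] [0.58717563 0.05782367 0.107     ] [336.44  191.576] [328 186  19  12 125] [ 0.583134   -0.08773034  0.022     ]
pivot [0.49237711 0.09686297 0.082     ] [0.48723646 0.10150871 0.082     ] loupe [0.68690635 0.03646    0.096     ] hole [0.53534202 0.01182299 0.058     ] cam [ 0.37518027 -0.00728406  1.13390812] [0.4193007  0.66236161 0.75474785]
```

View pics/crop.png

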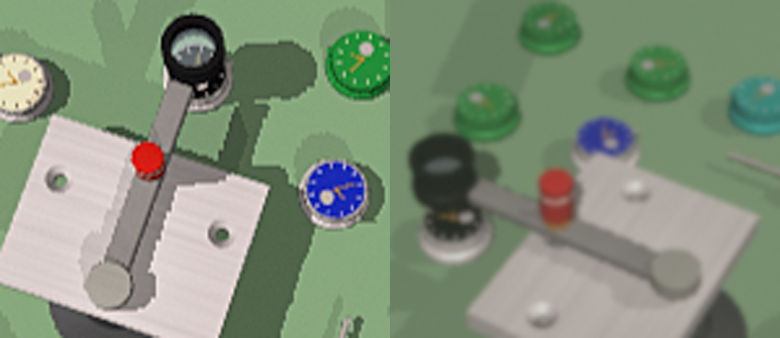

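The crop confirms the blue dial beside the right-hand hole. The geometry is consistent:
- **Pivot:** (.490,.0985).
- **Knob:** (.585,.0665), 0.1 m from the pivot, with the arm at −18.6°.
- **Blue watch:** (.5825,−.0865), 0.207 m from the pivot at −63.5°.

The arm therefore has to swing −45°. First I move above the knob.

```bash
python3 -m handwheel '[[0.3,0.412,-0.585,-0.07,0,0,0],[0.3,0.412,-0.585,-0.07,0,0,0],[0.3,0.412,-0.585,-0.07,0,0,0],[0.3,0.412,-0.585,-0.07,0,0,0],[0.3,0.412,-0.585,-0.07,0,0,0],[0.3,0.412,-0.585,-0.07,0,0,0],[0.3,0.412,-0.585,-0.07,0,0,0],[0.3,0.412,-0.585,-0.07,0,0,0],[0.3,0.412,-0.585,-0.07,0,0,0],[0.3,0.412,-0.585,-0.07,0,0,0],[0.3,0.412,-0.585,-0.07,0,0,0],[0.3,0.412,-0.585,-0.07,0,0,0],[0.3,0.412,-0.585,-0.07,0,0,0],[0.3,0.412,-0.585,-0.07,0,0,0],[0.3,0.412,-0.585,-0.07,0,0,0],[0.3,0.412,-0.585,-0.07,0,0,0],[0.3,0.412,-0.585,-0.07,0,0,0],[0.3,0.412,-0.585,-0.07,0,0,0],[0.3,0.412,-0.585,-0.07,0,0,0],[0.3,0.412,-0.585,-0.07,0,0,0]]'
python3 - <<'E'
from h import *
c=robot.camera('top');s=robot.camera('side');o=robot.get_obs();print(o['position'],o['orientation'],o['grip_width'])
cv2.imwrite('pics/above.png',np.hstack([cv2.resize(c['img'][150:280,225:375],None,fx=2.6,fy=2.6,interpolation=2),cv2.resize(s['img'][140:270,255:405],None,fx=2.6,fy=2.6,interpolation=2)]))
E
```

```text
time_s: 2.17
position: [0.5855, 0.0665, 0.1799]
orientation: [180.0, 0.0, -15.0]
contact_force: [0.0, 0.8, -1.0]
grip_width: 0.0598
[0.58506718 0.06789996 0.18046244] [-1.79988238e+02 -2.78972324e-03 -1.48636253e+01] 0.059448088632488114
```

View pics/above.png

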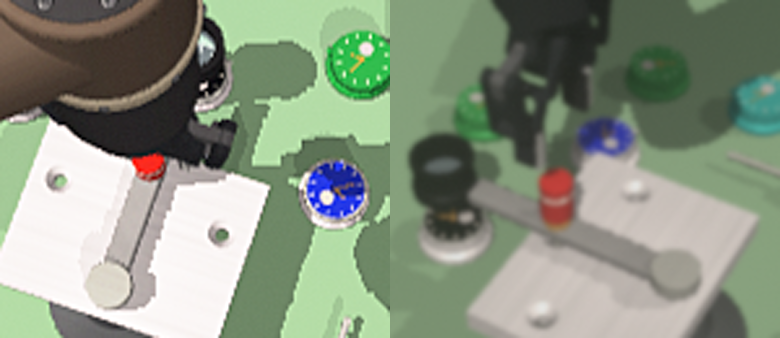

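The gripper is straddling the knob: it sits above the red cylinder at (557,195) in the side crop, with fingers at (520,140) and (590,90). Descend 72 mm and close.

```bash
python3 -m handwheel '[[0.3,0,0,-0.03,0,0,0],[0.3,0,0,-0.06,0,0,0],[0.3,0,0,-0.072,0,0,0],[0.3,0,0,-0.072,0,0,0],[0.3,0,0,-0.072,0,0,0],[0.5,0,0,-0.072,0,0,0],[1,0,0,-0.072,0,0,0],[1,0,0,-0.072,0,0,0],[1,0,0,-0.072,0,0,0],[1,0,0,-0.072,0,0,0],[1,0,0,-0.072,0,0,0],[1,0,0,-0.072,0,0,0]]'
python3 - <<'E'
from h import *
s=robot.camera('side')
cv2.imwrite('pics/grip.png',cv2.resize(s['img'][140:270,255:405],None,fx=4,fy=4,interpolation=2))
E
```

```text
time_s: 3.27
position: [0.5862, 0.0676, 0.11]
orientation: [-179.9, -0.1, -14.9]
contact_force: [-2.2, 0.9, 6.4]
grip_width: 0.0244
```

View pics/grip.png

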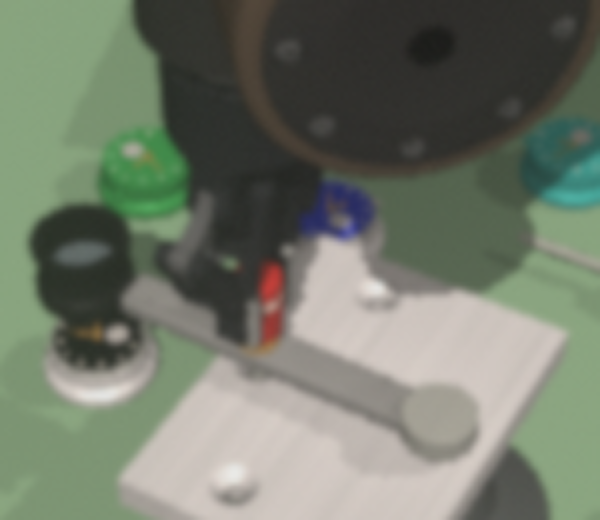

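The fingers are closed on the knob at 24 mm, at knob height. Lift 20 mm and look at force and height.

```bash
python3 -m handwheel '[[1,0,0,0.006,0,0,0],[1,0,0,0.012,0,0,0],[1,0,0,0.018,0,0,0],[1,0,0,0.022,0,0,0],[1,0,0,0.022,0,0,0],[1,0,0,0.022,0,0,0]]'
python3 - <<'E'
from h import *
s=robot.camera('side');o=robot.get_obs();print(o['position'],o['contact_force'],o['grip_width'])
P=lambda X:(lambda p:[(s['fx']*p[0]/p[2]+s['cx']-255)*4,(s['fy']*p[1]/p[2]+s['cy']-140)*4])(s['R']@np.array(X)+s['t'])
for X in([.585,.0665,.142],[.585,.0665,.107],o['position']):print(P(X))
cv2.imwrite('pics/lift.png',cv2.resize(s['img'][140:270,255:405],None,fx=4,fy=4,interpolation=2))
E
```

```text
time_s: 3.82
position: [0.5854, 0.0673, 0.1302]
orientation: [-180.0, -0.0, -14.9]
contact_force: [5.3, -0.8, -10.9]
grip_width: 0.0242
[0.58541549 0.06723602 0.12998898] [  5.20560775  -1.31873912 -10.28823345] 0.024407560497217172
[np.float64(251.620869028593), np.float64(242.67631583327125)]
[np.float64(253.75249946418785), np.float64(294.3093592982789)]
[np.float64(251.1385022680056), np.float64(261.6697437299516)]
```

View pics/lift.png

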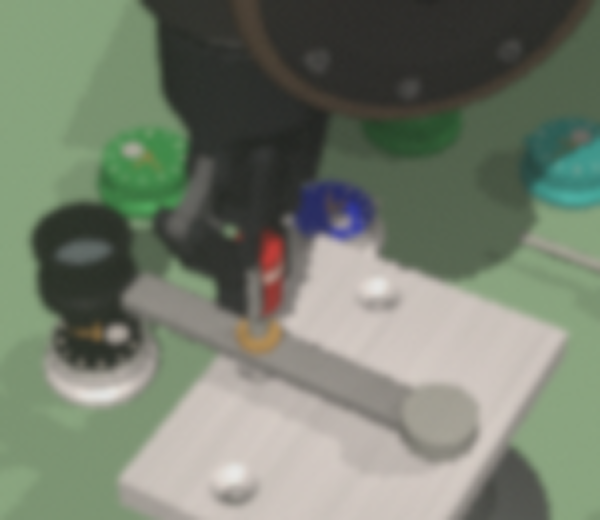

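The brass collar is now exposed at (258,335) and the knob has risen, with a force of about −10 N, which matches the spring at 20 mm. Next I swing −45° along the 0.1 m arc.

```bash
python3 -m handwheel '[[1,-0.0023,-0.0061,0,0,0,0],[1,-0.005,-0.0121,0,0,0,0],[1,-0.0081,-0.0179,0,0,0,0],[1,-0.0115,-0.0234,0,0,0,0],[1,-0.0153,-0.0288,0,0,0,0],[1,-0.0194,-0.0338,0,0,0,0],[1,-0.0239,-0.0386,0,0,0,0],[1,-0.0287,-0.0431,0,0,0,0],[1,-0.0337,-0.0473,0,0,0,0],[1,-0.039,-0.0511,0,0,0,0],[1,-0.0446,-0.0546,0,0,0,0],[1,-0.0503,-0.0577,0,0,0,0],[1,-0.0503,-0.0577,0,0,0,0],[1,-0.0503,-0.0577,0,0,0,0]]'
python3 - <<'E'
from h import *
s=robot.camera('side');c=robot.camera('top');o=robot.get_obs();print(o['position'],o['contact_force'],o['grip_width'])
print(robot.search_frame('loupe',c),robot.search_frame('loupe',s))
cv2.imwrite('pics/swung.png',np.hstack([cv2.resize(c['img'][150:280,225:375],None,fx=2.6,fy=2.6,interpolation=2),cv2.resize(s['img'][140:270,255:405],None,fx=2.6,fy=2.6,interpolation=2)]))
E
```

```text
time_s: 5.03
position: [0.5334, 0.0083, 0.1296]
orientation: [179.9, 0.1, -14.9]
contact_force: [2.6, -6.4, -10.2]
grip_width: 0.024
[0.53369517 0.00839927 0.1295667 ] [  2.99636327  -6.50947719 -11.20293884] 0.024338484149749536
[{'xyz': [0.5519, -0.0504, 0.0776], 'confidence': 0.72}] [{'xyz': [0.5166, 0.043, 0.0792], 'confidence': 0.76}]
```

View pics/swung.png

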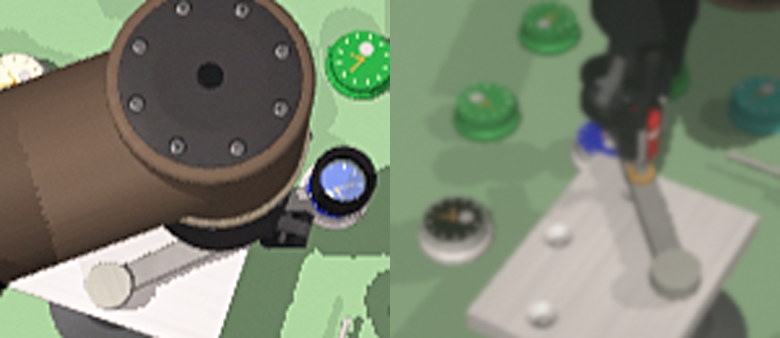

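The loupe ring at (342,185) in the top crop is over the blue dial. Next I lower the pin into the hole while still holding the knob.

```bash
python3 -m handwheel '[[1,0,0,-0.005,0,0,0],[1,0,0,-0.01,0,0,0],[1,0,0,-0.015,0,0,0],[1,0,0,-0.019,0,0,0],[1,0,0,-0.019,0,0,0],[1,0,0,-0.019,0,0,0]]'
```

```text
time_s: 5.73
position: [0.5358, 0.0094, 0.1113]
orientation: [180.0, -0.1, -14.9]
contact_force: [7.4, -3.0, -10.5]
grip_width: 0.024
```

The pin went down, and the funnel guided it 2 mm sideways. Now I release and retreat.

```bash
python3 -m handwheel '[[0.3,0,0,0,0,0,0],[0.3,0,0,0,0,0,0],[0.3,0,0,0,0,0,0],[0.3,0,0,0,0,0,0],[0.3,0,0,0,0,0,0],[0.3,0,0,0.02,0,0,0],[0.3,0,0,0.05,0,0,0],[0.3,0,0,0.09,0,0,0],[0.3,-0.03,0.04,0.12,0,0,0],[0.3,-0.03,0.08,0.12,0,0,0],[0.3,-0.03,0.12,0.12,0,0,0],[0.3,-0.03,0.16,0.12,0,0,0],[0.3,-0.03,0.2,0.12,0,0,0],[0.3,-0.03,0.24,0.12,0,0,0],[0.3,-0.03,0.28,0.12,0,0,0],[0.3,-0.03,0.28,0.12,0,0,0]]'
python3 - <<'E'
from h import *
s=robot.camera('side');c=robot.camera('top');o=robot.get_obs();print(o['position'],o['contact_force'],o['time_s'])
for n,p in(('top',c),('side',s)):
  for t in('knob','loupe','watch_blue'):print(n,t,[(d['confidence'],np.round(d['xyz'],3)) for d in robot.search_frame(t,p)])
cv2.imwrite('pics/end.png',np.hstack([cv2.resize(c['img'][150:280,225:375],None,fx=2.6,fy=2.6,interpolation=2),cv2.resize(s['img'][140:270,255:405],None,fx=2.6,fy=2.6,interpolation=2)]))
E
```

```text
time_s: 7.07
position: [0.5051, 0.2954, 0.2311]
orientation: [-179.9, -0.0, -14.7]
contact_force: [0.3, -0.6, -0.1]
grip_width: 0.0597
[0.50455052 0.29125755 0.23074537] [ 1.09049283 -0.55146406 -0.15860257] 7.1667
top knob [(0.71, array([0.535, 0.006, 0.121]))]
top loupe [(0.55, array([ 0.541, -0.01 ,  0.076]))]
top watch_blue [(0.96, array([ 0.689, -0.105,  0.021])), (0.96, array([ 0.667, -0.238,  0.02 ])), (0.73, array([ 0.55 , -0.185,  0.022])), (0.52, array([ 0.561, -0.082,  0.021]))]
side knob []
side loupe [(0.75, array([0.489, 0.1  , 0.082]))]
side watch_blue [(0.94, array([ 0.449, -0.155,  0.022])), (0.47, array([ 0.709, -0.085,  0.024]))]
```

View pics/end.png

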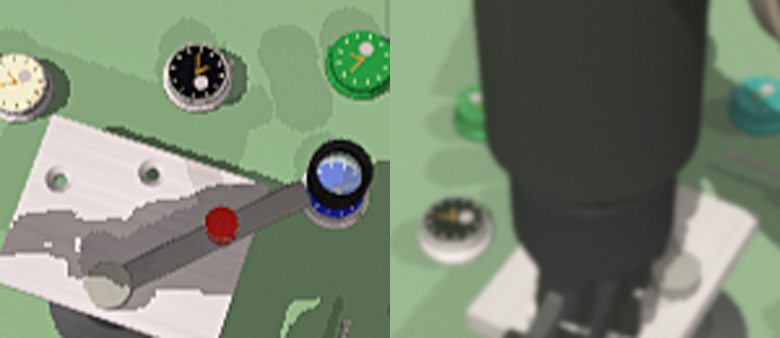

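The knob sits over the right-hand hole at (222,225) and the loupe is over the blue watch at (340,180). The gripper hides the side view, so I move it aside to check the plunger height.

```bash
python3 -m handwheel '[[0.3,-0.33,0.36,0,0,0,0],[0.3,-0.33,0.36,0,0,0,0],[0.3,-0.33,0.36,0,0,0,0],[0.3,-0.33,0.36,0,0,0,0],[0.3,-0.33,0.36,0,0,0,0],[0.3,-0.33,0.36,0,0,0,0],[0.3,-0.33,0.36,0,0,0,0],[0.3,-0.33,0.36,0,0,0,0],[0.3,-0.33,0.36,0,0,0,0],[0.3,-0.33,0.36,0,0,0,0],[0.3,-0.33,0.36,0,0,0,0],[0.3,-0.33,0.36,0,0,0,0],[0.3,-0.33,0.36,0,0,0,0],[0.3,-0.33,0.36,0,0,0,0],[0.3,-0.33,0.36,0,0,0,0]]'
python3 - <<'E'
from h import *
s=robot.camera('side');c=robot.camera('top');o=robot.get_obs();print(o['dq'],o['time_s'])
k,ks=blob(c,(0,130,60),(8,255,255),(295,220,325,255));x=ray(c,*k,.12);print(x)
for h in(.122,.138):
  p=s['R']@np.array([x[0],x[1],h])+s['t'];print(h,s['fx']*p[0]/p[2]+s['cx'],s['fy']*p[1]/p[2]+s['cy'])
print(blob(s,(0,110,40),(9,255,255),(325,170,390,240)))
b,bs=blob(s,(112,100,40),(130,255,255),(322,170,370,215));print(b,bs)
for p in(c,s):print([(d['confidence'],np.round(d['xyz'],3)) for t in('loupe','knob') for d in robot.search_frame(t,p)])
print('loupe top rim',ray(c,225+339/2.6,150+170/2.6,.096))
cv2.imwrite('pics/end2.png',np.hstack([cv2.resize(c['img'][150:280,225:375],None,fx=2.6,fy=2.6,interpolation=2),cv2.resize(s['img'][140:270,255:405],None,fx=2.6,fy=2.6,interpolation=2)]))
E
```

```text
time_s: 8.72
position: [0.1756, 0.649, 0.2312]
orientation: [180.0, -0.0, -14.9]
contact_force: [-0.1, -0.5, -0.3]
grip_width: 0.0596
[-0.19778413 -0.16871565  0.03797191 -0.04387947  0.00341349 -0.03145875] 8.8167
[0.53432775 0.00921556 0.12      ]
0.122 350.1459254452093 191.66666863679941
0.138 350.30190750967074 185.71940175027885
(array([349.92035398, 193.03539823]), array([344, 188,  13,  11, 113], dtype=int32))
[332.29268293 193.        ] [328 188  11  11  82]
[(0.58, array([ 0.539, -0.008,  0.074])), (0.64, array([0.533, 0.007, 0.119]))]
[(0.63, array([0.538, 0.014, 0.079])), (0.8, array([0.534, 0.015, 0.115]))]
loupe top rim [ 0.58331797 -0.08349137  0.096     ]
```

View pics/end2.png

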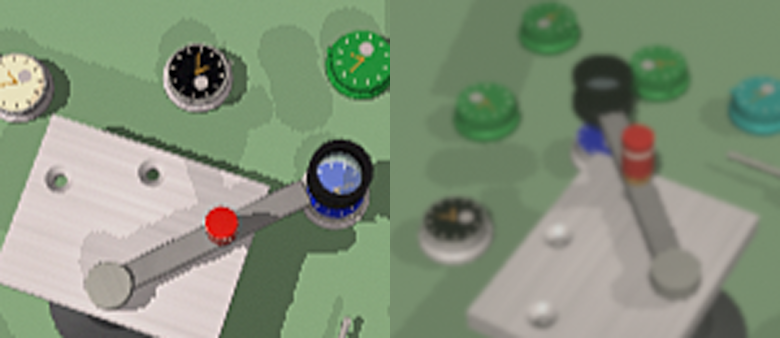

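The knob's side-view position fits home: its row is 193.0, against about 193.9 expected at home and about 188 if it were resting on the plate. The loupe is at (.583,−.083), about 3 mm from the watch's starting position of (.582,−.086). The robot is clear, so I hand in.

```bash
python3 -c "
from bench import robot
print(robot.finish_job())"
```

```text
the job is handed in; nothing more can be done
None
```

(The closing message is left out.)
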